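# Show a tube's base to the inspection camera

## Task

Clear the inspection camera's lens with the air duster: press the black cap on top of the duster can right down and let it spring back up. Then take the tall 50 ml tube out of the rack and hold it in the air in front of the slanted lens, its base squarely facing the lens, the tube in line with the lens axis and the base about 80 mm from the lens. Finish while holding it still there in the gripper; do not touch the camera, and leave the two short vials in the rack and the beaker and pen where they are.

Things in the scene. Friction and masses are not known exactly. Their poses are not given: they have to be found in the camera images.
- tube: Straight 50 ml screw-cap tube, the only tall thing in the rack: 114 mm high, plastic barrel 30 mm across, ribbed blue cap 34 to 36 mm across on its top 14 mm, 30 g. Origin: centre of the base (underside); z runs along the tube to the cap. It stands upright with its base 6 mm above the bench in one of the rack's three holes, so the cap is 106 to 120 mm above the bench.
- rack: White tube rack, fixed to the bench: 56 x 182 x 56 mm high, top deck at 55 mm, three holes 33 mm wide in a row along its y axis at y = -60, 0 and +60 mm, open down to a floor at 6 mm. Origin: centre of its underside; z up. The tube and the vials stand one to a hole, in any order. Block heaters 230 mm high stand behind it, from x = 0.55 m on, right of y = 0.10 m.
- vial_1: Short clear vial with a blue cap in the rack, 29 mm across, 70 mm high; only its cap and neck (top at 76 mm above the bench) stand out. Origin: centre of its underside. Stays in the rack.
- vial_2: Second short vial, the same as vial_1. Stays in the rack.
- station: Inspection station fixed to the bench: aluminium base plate 150 x 190 x 10 mm with the slanted camera on its far left (at x = +45, y = +45 mm) and the white duster can (50 mm across, in a black clip) on its right (at x = +20, y = -62 mm), 136 mm high with its cap. Origin: centre of the underside of the plate; z up.
- camera: Grey camera, black lens 37 mm across, fixed to the station. Origin: centre of the lens front, 100 mm above the bench. z: optical axis, out of the lens, up and to the robot's side (station -x), 35 degrees off vertical; y: level, the station's y. Its body reaches 76 mm behind the lens. Wanted: tube origin at about (0, 0, +80 mm) in this frame, tube z along this z, cap away.
- nozzle_top (a point): Centre of the top of the duster can's black cap (28 mm across, 17 mm high), 136 mm above the bench when up. A thin grey blow tube runs from the cap's side towards the lens and moves with it.
- nozzle (a joint): How far the duster's cap is pressed straight down: 0 up, 0.006 m right down (stop). A spring pushes it back: about 2.4 N to start it, 6 N fully down.
- beaker_1: Empty clear beaker, 52 mm across, 62 mm high, standing loose on the bench. Origin: centre of its underside. Bystander.
- pen: Black and white pen lying loose on the bench, 134 mm long, 12 mm thick. Bystander.

How it is judged:
On the way, in this order (a step that is already met when the one before it is completed fails the run):
1. the duster's cap is pressed down (more than 4 mm of its 6) while the tube still stands in the rack (value of joint nozzle above 0.004 m and distance of tube from where it was at the start of the episode below 0.02 m), for 0.05 s.
2. the cap has sprung back up and nothing presses it (value of joint nozzle below 0.001 m and contact force between anything else and nozzle below 0.2 N), for 0.1 s.
3. the tube is lifted clear of the rack by the fingers (z of tube in the frame of rack above 0.065 m and contact force between the fingers and tube above 0.5 N), for 0.2 s.
At the end, for the whole second after the job is handed in: The fingers alone hold the tube still: base 60 to 100 mm from the lens, within 15 mm (camera x, y) of the optical axis and facing it, tube axis within 0.2 rad of it, touching neither rack nor station; duster cap up (1 mm); vials, beaker and pen within 20 mm of their start, not tipped (z of tube in the frame of camera between 0.06 and 0.1 m and x of tube in the frame of camera between -0.015 and 0.015 m and y of tube in the frame of camera between -0.015 and 0.015 m and angle between the z axis of tube and the z axis of camera, either way round below 0.2 rad and angle between tube's own z axis and vertical below 1.2 rad and contact force between the fingers and tube above 0.5 N and contact force between tube and station below 0.1 N and contact force between tube and rack below 0.1 N and linear speed of tube below 0.02 m/s and angular speed of tube below 0.2 rad/s and value of joint nozzle below 0.001 m and distance of each of vial_1, vial_2, beaker_1, pen from where it was at the start of the episode below 0.02 m and angle between each of vial_1, vial_2, beaker_1's own z axis and vertical below 0.2 rad); the arm keeps its last pose, push and grip.
It fails at once if the camera is touched (more than 1 N) (contact force between anything else and camera above 1 N).
It fails at once if a vial, the beaker or the pen is moved more than 30 mm (distance of any of vial_1, vial_2, beaker_1, pen from where it was at the start of the episode above 0.03 m).
It also fails if it takes over 48 s, if anything falls off the work surface, if the arm or the gripper's body presses on something with over 40 N, if the wrist force passes 120 N, or if a joint passes its speed limit or range.

## Robot

A 6-joint arm with a two-finger parallel gripper is mounted at the origin on a cart in front of the work surface, level with it; the furniture and walls round the work are solid. World frame = base frame: x ahead of the robot, y to its left, z up, the work surface at z = 0. Lengths are in m, angles in rad, forces in N, time in s.
With the tool pointing down it reaches from about 0.25 to 0.775 m from the base axis. Payload 4 kg.
Tool frame: the origin (TCP) lies midway between the tips of the shut fingers; the grasp point (between the pads) lies robot.grip_point_offset behind it (robot.grip_point_offset is the distance from the TCP to the grasp point, in m); z points along the fingers, x is the direction in which the jaws open and shut, and the axes are right-handed (so a half turn about z gives the same grasp; the last joint's range is limited). The gripper opens to 94 mm and grips with 3 to 60 N. Pads are 16 mm wide; open, the fingers measure 119 mm over their backs; the gripper's body (75 mm by 177 mm) begins 78 mm behind the grasp point.
Start: joints at [-1.216, 0.087, 1.371, -0, 1.684, -0.103], TCP at [0.243, -0.493, 0.206] pointing down, gripper open.
Joint ranges: [-3.1, 3.1], [-0.76, 2.03], [0.27, 2.55], [-1.08, 4.22], [0.17, 2.65], [-2.57, 2.57]. Speed limits (rad/s): [2.79, 2.79, 3.14, 3.14, 3.14, 3.14].

## Interface

Orientations are given as [roll, pitch, yaw] about the fixed x, y, z axes, in that order (R = Rz(yaw) Ry(pitch) Rx(roll)).
In Python, from bench import robot, optics, finder gives the robot as it stands. The module is installed in compiled form; this text tells all that it offers.
- The arm moves only by the tool arm_command, never from a script. Its argument "plan" is a list of rows, each a list of 5 numbers: the opening, from 0 (shut) to 1 (fully open), then the shift along the world's x, y, z in m, then the turn about the world's z in degrees. A call has 1 to 10 rows; each row is the pose to reach, as a shift and turn from the pose commanded when the call began; what a row does not reach only later rows make up. A row lasts 1/8 s, in which the tool goes at most 62.5 mm and 10.7 degrees, less where a joint would pass 70% of its speed; a pose out of reach is approached as far as the arm can. A call with a gripper value outside its range is refused whole. The fingers move at their own pace and stop on an object; the grip force is fixed at half the most. Time passes only in rows, so rows that repeat a pose let the fingers close. It gives the time, the measured TCP pose, the force and the opening at its end, in the units of the state.
- robot.get_obs(): the state, without advancing time (a new reading comes with each control period).
- optics.snapshot(name): name is "scene" or "top"; returns a dict with "image" (420x560x3 uint8, red, green, blue), "fx", "fy", "cx", "cy" (pixels), "position" and "rotation" of the camera in the world. Camera axes: x right, y down, z forward; pixel columns grow to the right and rows downward; lengths in m; the calibration is good to about 2 mm. A picture is of the moment at which its call begins. There is no depth.
- robot.close_job(): hands the job in, once; it reports no verdict.
Trained networks look in the newest picture that a camera, given by its name, has taken for a name from the list of things; names that differ only in an ending like _2 or _b are one class to them, and where a whole thing is asked for, a point or a joint stands for the part that bears it (a point fixed in the world has none). Each returns a list of dicts, best first, with "p" (0 to 1); they miss things now and then, are a little off and sometimes report something else, mostly with a low value. They report only what shows in the picture. A call takes as long as a camera call.
- finder.masks_of(label, camera): "pixels" (420x560 bool, what is visible of it) and "extent" ([left, top, right, bottom] in pixels, round what is visible of it).
The state is a dict: "time": time; "joint_positions": joint angles; "qvel": joint speeds; "joint_torque": joint torques, N m; "tool_pos": TCP position; "ee_rot": TCP orientation; "wrist_force": force on the tool from outside, world axes, zero at the start; "wrist_torque": the same for the moment, N m; "width": finger opening in m.
Only numpy, scipy, OpenCV 4.12 (cv2) and the standard library are available. Lean on these libraries where they do the work, as an engineer would, in place of code of your own. Each camera call takes 0.05 s, during which the arm holds its last target.

## Working session

There is one attempt and no reset: what is moved stays moved. The work goes in short steps, Python scripts to look and compute and a tool call to move; the robot and the scene stay as the last step left them, time stands still between calls to the robot, and variables do not carry over. Pictures are saved under pics/ and viewed, and the job is handed in when it is done.

Besides the shell and the picture viewer there is one more tool, called as name([rows], argument=value, ...), one row to a line, values as JSON. arm_command: Moves the arm, as the interface text tells. Its arguments: {"type":"object","properties":{"plan":{"type":"array","items":{"type":"array","items":{"type":"number"}}}},"required":["plan"]}

```bash
mkdir -p pics; cat > h.py <<'E'
import numpy as np, cv2
from bench import robot, optics, finder
def snap(c,n):
    s=optics.snapshot(c); cv2.imwrite(f'pics/{n}.png',cv2.cvtColor(s['image'],cv2.COLOR_RGB2BGR)); return s
def proj(s,P):
    P=np.atleast_2d(P); q=(P-np.array(s['position']))@np.array(s['rotation']); 
    return np.c_[s['fx']*q[:,0]/q[:,2]+s['cx'], s['fy']*q[:,1]/q[:,2]+s['cy']]
def ray(s,u,v):
    d=np.array(s['rotation'])@np.array([(u-s['cx'])/s['fx'],(v-s['cy'])/s['fy'],1]); return np.array(s['position']),d
def atz(s,u,v,z):
    o,d=ray(s,u,v); return o+d*(z-o[2])/d[2]
E
cat > a.py <<'E'
from h import *
o=robot.get_obs(); print({k:np.round(v,3) for k,v in o.items()}); print(getattr(robot,'grip_point_offset',None))
for c in ['scene','top']:
    s=snap(c,c+'0'); print(c,{k:np.round(v,3).tolist() for k,v in s.items() if k!='image'})
    for l in ['tube','rack','vial_1','station','camera','nozzle_top','beaker_1','pen']:
        for r in finder.masks_of(l,c)[:3]:
            m=r['pixels']; ys,xs=np.nonzero(m); print(l,round(r['p'],2),np.round(r['extent']).tolist(),xs.mean().round(1),ys.mean().round(1),m.sum())
E
python3 a.py
```

```text
{'time': np.float64(0.0), 'joint_positions': array([-1.216,  0.088,  1.372, -0.   ,  1.684, -0.103]), 'qvel': array([-0.   , -0.001,  0.   , -0.001, -0.   ,  0.   ]), 'joint_torque': array([-1.0000e-03, -3.4019e+01, -3.0243e+01,  7.2000e-02,  3.3000e-02,
       -0.0000e+00]), 'tool_pos': array([ 0.243, -0.493,  0.204]), 'ee_rot': array([-3.141e+00,  2.000e-03, -1.113e+00]), 'wrist_force': array([-0.028, -0.143, -0.312]), 'wrist_torque': array([ 0.006, -0.033, -0.022]), 'width': np.float64(0.094)}
0.0188
scene {'fx': 446.072, 'fy': 446.072, 'cx': 273.115, 'cy': 206.242, 'position': [-0.391, -0.52, 0.574], 'rotation': [-1.986, 0.008, -1.032]}
tube 0.9 [355.0, 229.0, 369.0, 272.0] 359.6 245.1 477
tube 0.23 [316.0, 242.0, 401.0, 287.0] 359.1 266.9 2023
rack 0.88 [319.0, 242.0, 400.0, 290.0] 359.7 267.1 2010
vial_1 0.72 [328.0, 237.0, 338.0, 263.0] 334.1 250.8 219
vial_1 0.55 [378.0, 251.0, 391.0, 276.0] 383.8 261.5 239
station 0.7 [203.0, 164.0, 238.0, 224.0] 215.7 195.5 1452
camera 0.55 [199.0, 167.0, 215.0, 188.0] 205.7 177.8 183
beaker_1 0.94 [222.0, 225.0, 238.0, 258.0] 228.3 240.7 550
top {'fx': 538.821, 'fy': 538.821, 'cx': 275.548, 'cy': 207.467, 'position': [0.398, 0.018, 1.563], 'rotation': [-3.049, -0.004, -1.571]}
tube 0.51 [352.0, 217.0, 374.0, 233.0] 362.6 225.6 184
rack 0.91 [325.0, 216.0, 395.0, 242.0] 358.2 227.1 1094
vial_1 0.6 [375.0, 220.0, 388.0, 230.0] 382.1 224.9 121
vial_1 0.5 [336.0, 225.0, 348.0, 234.0] 339.4 228.1 79
station 0.73 [132.0, 146.0, 197.0, 212.0] 161.4 181.9 3573
camera 0.69 [133.0, 148.0, 152.0, 168.0] 142.9 156.0 353
nozzle_top 0.53 [171.0, 166.0, 182.0, 176.0] 176.1 171.1 93
beaker_1 0.77 [233.0, 238.0, 255.0, 261.0] 243.1 249.6 301
pen 0.55 [181.0, 253.0, 227.0, 258.0] 205.0 254.3 190
```

```bash
python3 - <<'E'
import re
t=open('h.py').read()
t=t.replace("cv2.imwrite(f'pics/{n}.png'","s['rotation']=Rotation.from_euler('xyz',s['rotation']).as_matrix() if np.ndim(s['rotation'])==1 else np.array(s['rotation']); cv2.imwrite(f'pics/{n}.png'").replace("import numpy as np, cv2","import numpy as np, cv2\nfrom scipy.spatial.transform import Rotation")
open('h.py','w').write(t)
import cv2
for n,(x0,y0,x1,y1) in {'top0':(110,120,410,300),'scene0':(180,140,430,320)}.items():
    i=cv2.imread(f'pics/{n}.png'); cv2.imwrite(f'pics/{n}c.png',cv2.resize(i[y0:y1,x0:x1],None,fx=2.6,fy=2.6,interpolation=cv2.INTER_CUBIC))
E
```

```text
(no output)
```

View pics/top0.png

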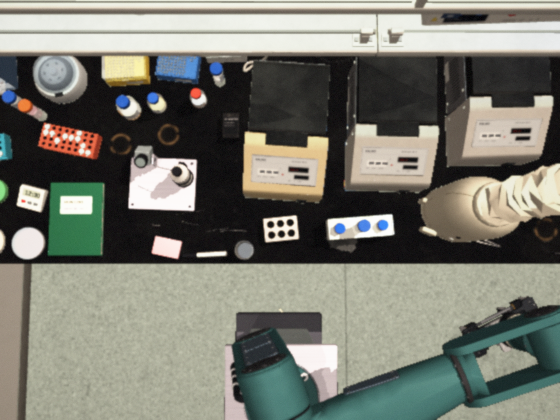

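View pics/scene0.png

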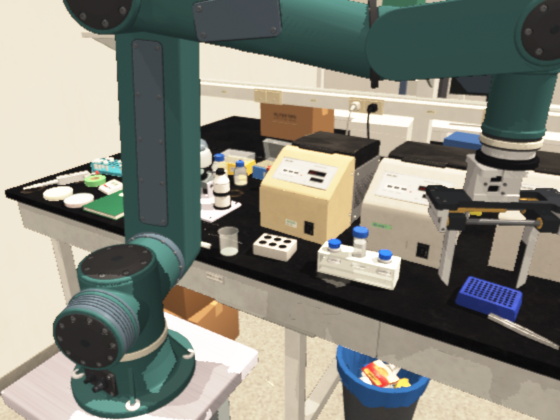

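```bash
ls pics
```

```text
scene0.png
scene0c.png
top0.png
top0c.png
```

View pics/top0c.png

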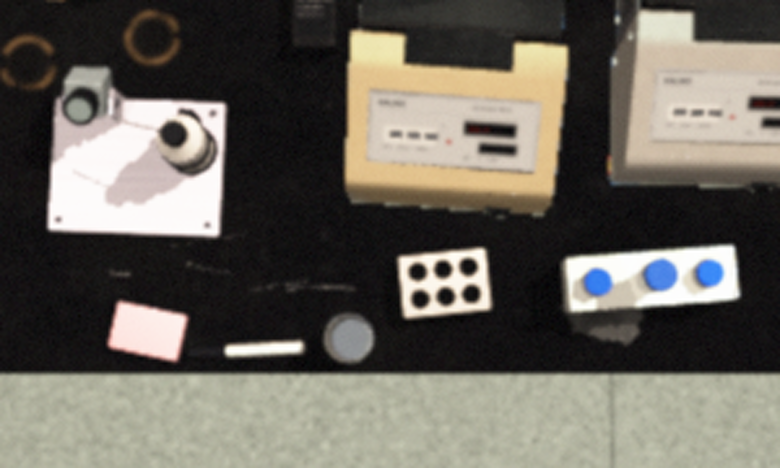

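View pics/scene0c.png

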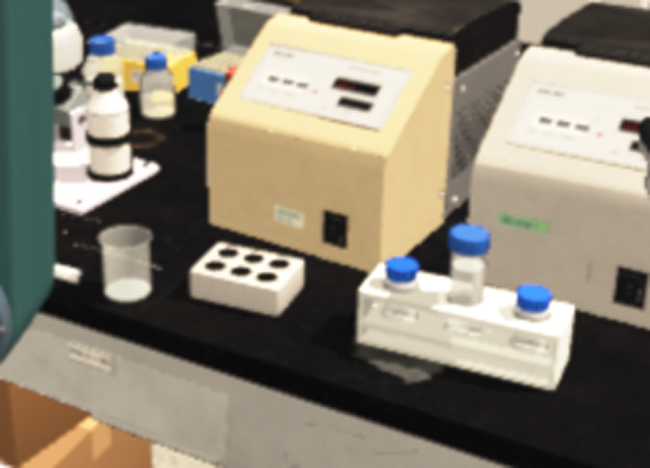

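```bash
cat > b.py <<'E'
from h import *
from scipy.optimize import least_squares
S={}
for c in ['scene','top']:
    S[c]=snap(c,c+'1')
print(S['top']['rotation'].round(3))
def blobs(im,box,f):
    x0,y0,x1,y1=box; h=cv2.cvtColor(im,cv2.COLOR_RGB2HSV)[y0:y1,x0:x1]; m=f(h).astype(np.uint8)
    n,l,st,ce=cv2.connectedComponentsWithStats(m); 
    return [(np.round(ce[i]+[x0,y0],2).tolist(),int(st[i,4]),(st[i,:4]+[x0,y0,0,0]).tolist()) for i in range(1,n) if st[i,4]>12]
blue=lambda h:(h[...,0]>95)&(h[...,0]<125)&(h[...,1]>150)&(h[...,2]>90)
print('top blue',blobs(S['top']['image'],(320,205,400,245),blue))
print('scene blue',blobs(S['scene']['image'],(315,222,405,290),blue))
white=lambda h:(h[...,2]>110)&(h[...,1]<80)
print('top rack',blobs(S['top']['image'],(320,205,400,245),white))
m=(white(cv2.cvtColor(S['top']['image'],cv2.COLOR_RGB2HSV))).astype(np.uint8)
for nm,b in {'rack':(320,205,400,245),'plate':(122,150,205,216)}.items():
    mm=np.zeros_like(m); mm[b[1]:b[3],b[0]:b[2]]=m[b[1]:b[3],b[0]:b[2]]
    c=max(cv2.findContours(mm,cv2.RETR_EXTERNAL,cv2.CHAIN_APPROX_NONE)[0],key=cv2.contourArea); r=cv2.minAreaRect(c); print(nm,r,cv2.boxPoints(r).round(1).tolist())
import pickle; pickle.dump(S,open('S.pkl','wb'))
i=cv2.cvtColor(S['top']['image'],cv2.COLOR_RGB2BGR)
cv2.imwrite('pics/st.png',cv2.resize(i[135:220,120:210],None,fx=7,fy=7,interpolation=cv2.INTER_NEAREST))
E
python3 b.py
```

```text
[[-0.    -0.996  0.092]
 [-1.    -0.    -0.004]
 [ 0.004 -0.092 -0.996]]
top blue [([363.63, 225.44], 91, [359, 220, 11, 11]), ([382.48, 224.7], 67, [378, 221, 10, 9]), ([339.59, 228.14], 70, [335, 224, 10, 9])]
scene blue [([359.26, 231.88], 130, [353, 226, 15, 12]), ([334.55, 242.75], 93, [329, 238, 13, 10]), ([384.71, 254.04], 96, [379, 250, 13, 10])]
top rack [([359.82, 226.84], 1159, [327, 214, 68, 26])]
rack ((360.21173095703125, 226.7529296875), (21.935199737548828, 66.7259521484375), 85.60128784179688) [[326.1000061035156, 218.39999389648438], [392.6000061035156, 213.3000030517578], [394.29998779296875, 235.10000610351562], [327.79998779296875, 240.1999969482422]]
plate ((162.37294006347656, 180.4143829345703), (66.80227661132812, 59.44404220581055), 3.012787342071533) [[127.5, 208.3000030517578], [130.60000610351562, 149.0], [197.3000030517578, 152.5], [194.1999969482422, 211.89999389648438]]
```

View pics/st.png

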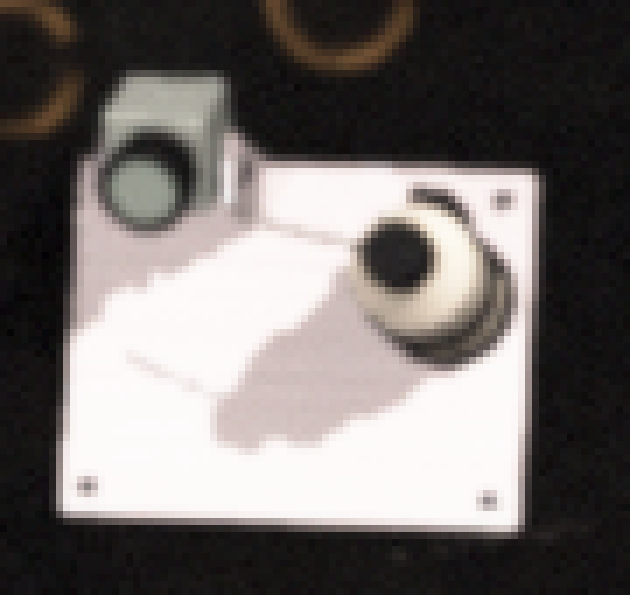

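```bash
cat > c.py <<'E'
from h import *
import pickle
from scipy.optimize import least_squares
S=pickle.load(open('S.pkl','rb')); T=S['top'];C=S['scene']
def tf(p,L):
    c,s=np.cos(p[2]),np.sin(p[2]); L=np.array(L,float); return np.c_[p[0]+c*L[:,0]-s*L[:,1],p[1]+s*L[:,0]+c*L[:,1],L[:,2]]
# station
L=[[-.075,.095,.01],[-.075,-.095,.01],[.075,-.095,.01],[.075,.095,.01],[.02,-.062,.136],[.045,.045,.1]]
U=np.array([[128.9,208.6],[194.3,211.4],[197.1,159.3],[131.4,157.6],[176.7,171.4],[141,160.7]])-.5
def fit(L,U,p0,w=None):
    r=least_squares(lambda p:(proj(T,tf(p,L))-U).ravel(),p0); print(r.x.round(4),np.degrees(r.x[2]).round(2)); print(r.fun.reshape(-1,2).round(2)); return r.x
print('st5');fit(L[:5],U[:5],[.5,.2,0]); ps=fit(L[:4],U[:4],[.5,.2,0])
print('nozzle at z=.134',atz(T,*(U[4]),.134), 'lens', atz(T,*U[5],.1), 'pred',tf(ps,L[4:]))
# rack: caps
for order in [0]:
    L2=[[0,60e-3,.074],[0,0,.118],[0,-60e-3,.074]]
    U2=np.array([[339.59,228.14],[363.63,225.44],[382.48,224.7]])
    pr=fit(L2,U2,[.35,-.2,0])
    V2=np.array([[334.55,242.75],[359.26,231.88],[384.71,254.04]])
    L3=[[0,60e-3,.069],[0,0,.113],[0,-60e-3,.069]]
    r=least_squares(lambda p:np.r_[(proj(T,tf(p,L2))-U2).ravel(),(proj(C,tf(p,L3))-V2).ravel()],pr);print('both',r.x.round(4),r.fun.reshape(-1,2).round(2))
print('beaker',atz(T,243.1,249.6,.05),'pen',atz(T,181,254,.006),atz(T,227,254,.006))
for q in [(245,200),(327,203),(243,135),(345,190)]: print('heater px',q,atz(T,*q,0.0))
E
python3 c.py
```

```text
st5
[ 0.6109  0.3401 -0.0341] -1.95
[[-0.24  0.17]
 [ 0.07 -0.38]
 [-0.27  0.51]
 [ 0.3  -0.02]
 [ 0.13 -0.24]]
[ 0.6111  0.34   -0.0334] -1.91
[[-0.19  0.13]
 [ 0.12 -0.47]
 [-0.25  0.42]
 [ 0.31 -0.07]]
nozzle at z=.134 [0.62842249 0.27812705 0.134     ] lens [0.66354356 0.38275151 0.1       ] pred [[0.62900005 0.27735136 0.136     ]
 [0.65755509 0.38345796 0.1       ]]
[ 0.4831 -0.2247  0.0801] 4.59
[[-0.15 -0.  ]
 [ 0.05  0.03]
 [ 0.1  -0.03]]
both [ 0.4826 -0.2237  0.0735] [[-0.51  0.02]
 [-0.32  0.21]
 [-0.24  0.29]
 [-0.32  0.23]
 [ 1.06 -0.52]
 [ 0.22  0.05]]
beaker [0.41945589 0.10258179 0.05      ] pen [0.40748081 0.28355596 0.006     ] [0.40745735 0.15128267 0.006     ]
heater px (245, 200) [0.56436427 0.10059552 0.        ]
heater px (327, 203) [ 0.5556288  -0.13853569  0.        ]
heater px (243, 135) [0.75709659 0.10745727 0.        ]
heater px (345, 190) [ 0.59383575 -0.19152174  0.        ]
```

arm_command([
  [0,0,0.03,0.05,0],
  [0,0.02,0.06,0.1,0],
  [0,0.05,0.115,0.1,0],
  [0,0.08,0.17,0.1,0],
  [0,0.11,0.225,0.1,0],
  [0,0.14,0.28,0.1,0],
  [0,0.17,0.335,0.1,0],
  [0,0.2,0.39,0.1,0],
  [0,0.225,0.445,0.1,0],
  [0,0.25,0.5,0.1,0],
])

```text
time: 2.25
tool_pos: [0.4937, 0.0086, 0.3057]
ee_rot: [-3.141, -0.001, -1.113]
wrist_force: [1.2, -0.2, -0.8]
width: 0.0004
```

arm_command([
  [0,0.025,0.055,0,0],
  [0,0.055,0.11,0,0],
  [0,0.08,0.165,0,0],
  [0,0.11,0.22,0,0],
  [0,0.136,0.271,-0.03,0],
  [0,0.136,0.271,-0.08,0],
  [0,0.136,0.271,-0.13,0],
  [0,0.136,0.271,-0.15,0],
  [0,0.136,0.271,-0.15,0],
])

```text
time: 3.38
tool_pos: [0.6277, 0.2772, 0.1523]
ee_rot: [3.136, 0.001, -1.113]
wrist_force: [-1.0, 0.4, -0.3]
width: 0.0009
```

```bash
python3 - <<'E'
from h import *
for c,b in {'top':(120,130,220,220),'scene':(190,130,290,230)}.items():
    s=snap(c,c+'2'); i=cv2.imread(f'pics/{c}2.png')[b[1]:b[3],b[0]:b[2]]; cv2.imwrite(f'pics/{c}2c.png',cv2.resize(i,None,fx=6,fy=6))
o=robot.get_obs(); print(o['tool_pos'],o['wrist_force'],o['time'])
E
```

```text
[0.62961684 0.27776367 0.15670444] [-0.04310449  0.22249901  0.16619698] 3.475
```

View pics/scene2c.png

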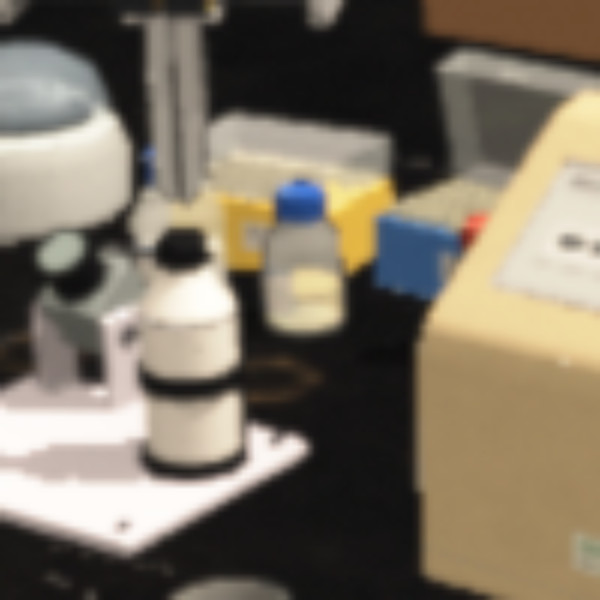

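View pics/top2c.png

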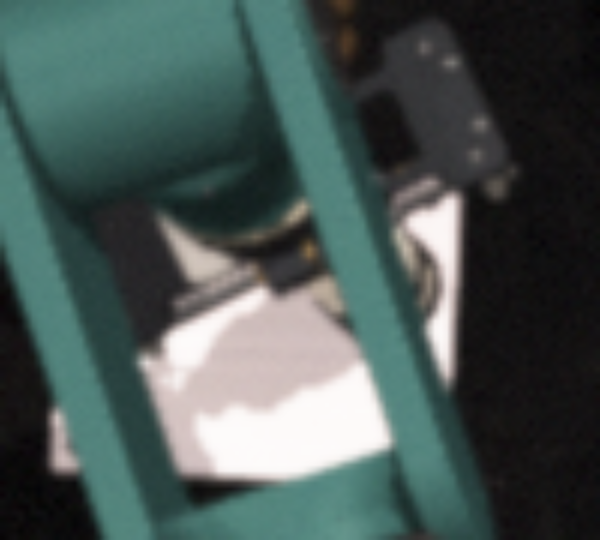

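arm_command([
  [0,0,0,-0.012,0],
  [0,0,0,-0.02,0],
  [0,0,0,-0.023,0],
  [0,0,0,-0.025,0],
  [0,0,0,-0.027,0],
  [0,0,0,-0.027,0],
  [0,0,0,-0.027,0],
])

```text
time: 4.35
tool_pos: [0.6295, 0.2777, 0.1303]
ee_rot: [-3.14, -0.001, -1.113]
wrist_force: [-0.5, -0.5, 6.2]
width: 0.0003
```

```bash
python3 - <<'E'
from h import *
import pickle
S=pickle.load(open('S.pkl','rb'))
s=snap('scene','scene3'); i=cv2.imread('pics/scene3.png')[150:200,190:250]; cv2.imwrite('pics/scene3c.png',cv2.resize(i,None,fx=10,fy=10))
o=robot.get_obs(); print(o['tool_pos'],o['wrist_force'],o['time'])
o1,d1=ray(S['top'],139.7,160.9);o2,d2=ray(S['scene'],199.8,171.2)
A=np.c_[d1,-d2];t=np.linalg.lstsq(A,o2-o1,rcond=None)[0];print(o1+d1*t[0],o2+d2*t[1])
E
```

```text
[0.62946276 0.27768218 0.13032545] [-1.20243295 -0.43154996  6.11381495] 4.4
[0.66210747 0.38561195 0.09716277] [0.6594836 0.3888185 0.0974937]
```

View pics/scene3c.png

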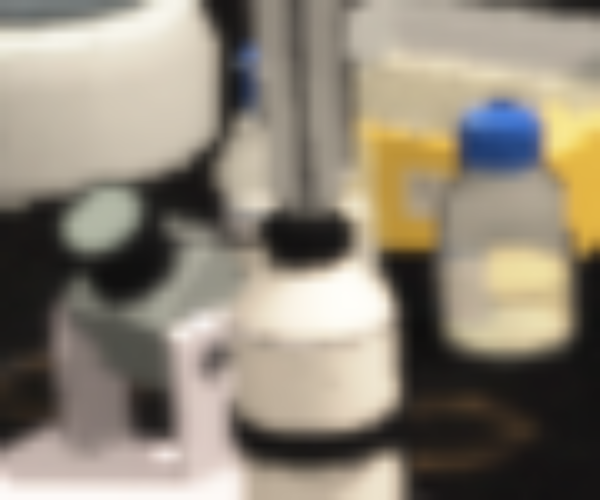

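arm_command([
  [0,0,0,0.02,0],
  [0,0,0,0.04,0],
  [0,0,0,0.09,0],
  [0,0,0,0.14,0],
  [0,0,0,0.177,0],
  [0.3,-0.02,-0.05,0.177,0],
  [0.55,-0.05,-0.105,0.177,-3],
  [0.55,-0.075,-0.16,0.177,-8],
  [0.55,-0.105,-0.215,0.177,-15],
  [0.55,-0.136,-0.271,0.177,-21.6],
])

```text
time: 5.65
tool_pos: [0.4924, 0.0065, 0.306]
ee_rot: [3.141, -0.0, -1.494]
wrist_force: [0.2, -1.0, 0.4]
width: 0.047
```

arm_command([
  [0.55,0,-0.05,0,0],
  [0.55,0,-0.1,0,0],
  [0.55,-0.005,-0.16,0,0],
  [0.55,-0.01,-0.21,0,0],
  [0.55,-0.01,-0.231,0,0],
  [0.55,-0.01,-0.231,-0.06,0],
  [0.55,-0.01,-0.231,-0.11,0],
  [0.55,-0.01,-0.231,-0.15,0],
  [0.55,-0.01,-0.231,-0.15,0],
])

```text
time: 6.78
tool_pos: [0.4819, -0.2208, 0.1519]
ee_rot: [3.135, 0.005, -1.489]
wrist_force: [0.0, -0.7, 0.0]
width: 0.0519
```

```bash
python3 - <<'E'
from h import *
for c,b in {'top':(310,180,410,270),'scene':(310,180,410,300)}.items():
    s=snap(c,c+'4'); i=cv2.imread(f'pics/{c}4.png')[b[1]:b[3],b[0]:b[2]]; cv2.imwrite(f'pics/{c}4c.png',cv2.resize(i,None,fx=5,fy=5))
    
o=robot.get_obs(); print(o['tool_pos'],o['ee_rot'],o['wrist_force'],o['width'],o['time'],o['joint_positions'])
E
```

```text
[ 0.48467285 -0.22265475  0.15709512] [-3.14019548e+00 -6.98052638e-04 -1.48910182e+00] [0.53980032 0.14302871 0.52145292] 0.052328868417442394 6.875 [-5.37114569e-01  6.35419820e-02  1.49179995e+00  2.41861567e-04
  1.58470771e+00  9.51990319e-01]
```

View pics/scene4c.png

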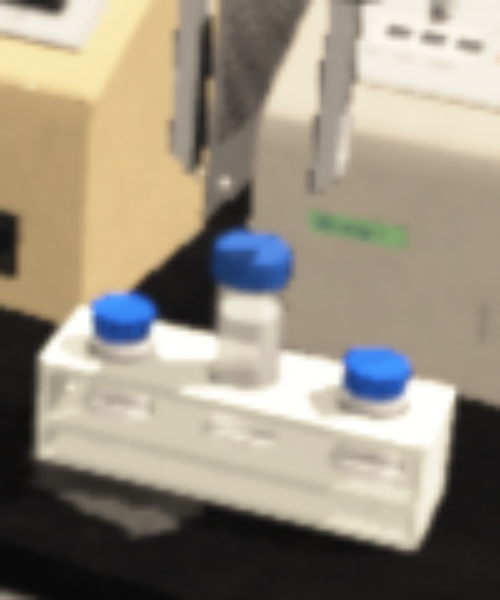

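View pics/top4c.png

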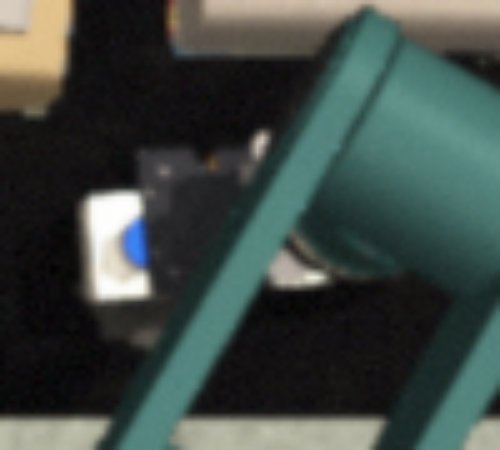

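arm_command([
  [0.55,-0.001,-0.001,-0.03,0],
  [0.55,-0.001,-0.001,-0.06,0],
  [0.55,-0.001,-0.001,-0.09,0],
  [0.55,-0.001,-0.001,-0.09,0],
  [0.55,-0.001,-0.001,-0.09,0],
  [0.25,-0.001,-0.001,-0.09,0],
  [0.25,-0.001,-0.001,-0.09,0],
  [0.2,-0.001,-0.001,-0.09,0],
  [0.2,-0.001,-0.001,-0.09,0],
])

```text
time: 8.0
tool_pos: [0.4837, -0.2243, 0.0669]
ee_rot: [-3.139, -0.001, -1.49]
wrist_force: [-0.6, 0.0, 6.6]
width: 0.0333
```

```bash
python3 - <<'E'
from h import *
for c,b in {'scene':(310,180,410,300)}.items():
    s=snap(c,c+'5'); i=cv2.imread(f'pics/{c}5.png')[b[1]:b[3],b[0]:b[2]]; cv2.imwrite(f'pics/{c}5c.png',cv2.resize(i,None,fx=5,fy=5))
o=robot.get_obs(); print(o['tool_pos'],o['ee_rot'],o['wrist_force'],o['wrist_torque'],o['width'],o['time'])
E
```

```text
[ 0.4837244  -0.22434167  0.06686966] [-3.13945398e+00 -1.42399254e-03 -1.48999794e+00] [0.09985048 0.0659408  6.08697128] [0.06559417 0.01482904 0.00210059] 0.03345410039744393 8.05
```

View pics/scene5c.png

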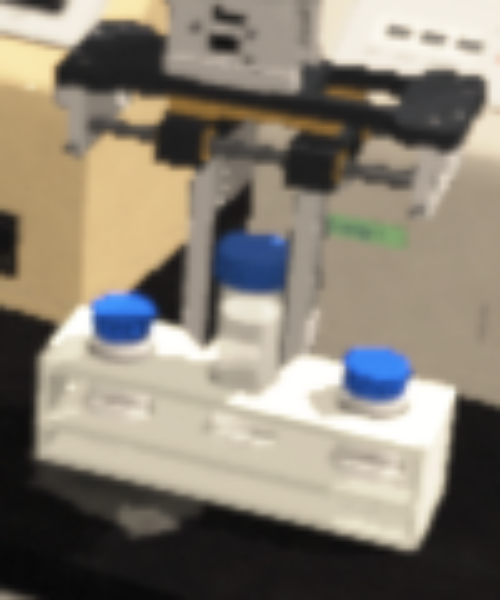

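arm_command([
  [0.52,0,0,0,0],
  [0.52,0,0,0,0],
  [0.52,0,0,-0.006,0],
  [0.52,0,0,-0.006,0],
  [0.2,0,0,-0.006,0],
  [0.2,0,0,-0.006,0],
  [0.2,0,0,-0.006,0],
  [0.2,0,0,-0.006,0],
])

```text
time: 9.05
tool_pos: [0.4829, -0.224, 0.0596]
ee_rot: [-3.142, -0.0, -1.49]
wrist_force: [-0.9, -0.4, -0.4]
width: 0.0338
```

```bash
python3 - <<'E'
from h import *
for c,b in {'scene':(340,200,385,270)}.items():
    s=snap(c,c+'6'); i=cv2.imread(f'pics/{c}6.png')[b[1]:b[3],b[0]:b[2]]; cv2.imwrite(f'pics/{c}6c.png',cv2.resize(i,None,fx=8,fy=8))
o=robot.get_obs(); print(o['tool_pos'],o['ee_rot'],o['wrist_force'],o['wrist_torque'],o['width'],o['time'])
E
```

```text
[ 0.48291701 -0.22394275  0.05955191] [-3.14151988e+00 -1.38880242e-04 -1.48998440e+00] [-0.01598702 -0.14831495  0.31179329] [0.04018467 0.02698695 0.01730542] 0.0338440746126484 9.1
```

View pics/scene6c.png

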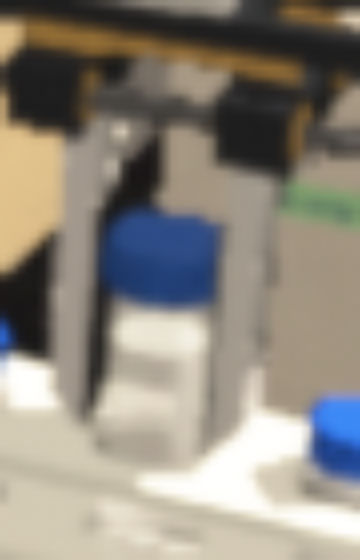

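arm_command([
  [0.52,0,0,0,0],
  [0.52,0,0,0,0],
  [0.52,0,0,0.034,0],
  [0.52,0,0,0.034,0],
  [0.52,0,0,0.034,0],
  [0.2,0,0,0.034,0],
  [0.2,0,0,0.034,0],
  [0.2,0,0,0.034,0],
  [0.2,0,0,0.034,0],
])

```text
time: 10.22
tool_pos: [0.4828, -0.2239, 0.0932]
ee_rot: [3.141, 0.0, -1.49]
wrist_force: [-0.7, 1.9, -0.4]
width: 0.0338
```

```bash
python3 - <<'E'
from h import *
for c,b in {'scene':(340,200,385,270)}.items():
    s=snap(c,c+'7'); i=cv2.imread(f'pics/{c}7.png')[b[1]:b[3],b[0]:b[2]]; cv2.imwrite(f'pics/{c}7c.png',cv2.resize(i,None,fx=8,fy=8))
o=robot.get_obs(); print(o['tool_pos'],o['ee_rot'],o['wrist_force'],o['wrist_torque'],o['width'],o['time'])
E
```

```text
[ 0.48281265 -0.22389148  0.09333871] [ 3.14132399e+00  1.04736949e-04 -1.49001421e+00] [0.25786029 0.15272157 0.34018834] [0.03315813 0.00853044 0.04278426] 0.033309254620060055 10.275
```

View pics/scene7c.png

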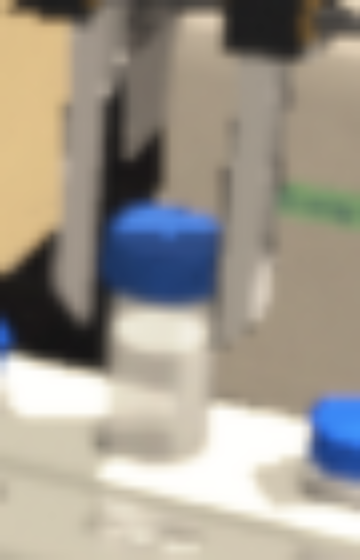

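arm_command([
  [0.2,0,0,0.01,0],
  [0.2,0,0,0.02,0],
  [0.2,0,0,0.03,0],
  [0.2,0,0,0.041,0],
  [0.2,0,0,0.041,0],
  [0.2,0,0,0.041,0],
])

```text
time: 11.02
tool_pos: [0.4828, -0.2239, 0.1344]
ee_rot: [3.141, -0.0, -1.49]
wrist_force: [0.1, 0.0, -0.7]
width: 0.0341
```

```bash
cat > look.py <<'E'
from h import *
import sys
n=sys.argv[1]; b=tuple(map(int,sys.argv[2:6])); c=sys.argv[6] if len(sys.argv)>6 else 'scene'
s=snap(c,n); i=cv2.imread(f'pics/{n}.png')[b[1]:b[3],b[0]:b[2]]; f=min(800/i.shape[1],600/i.shape[0]); cv2.imwrite(f'pics/{n}c.png',cv2.resize(i,None,fx=f,fy=f)); print('scale',f)
o=robot.get_obs(); print(o['tool_pos'],o['ee_rot'],o['wrist_force'],o['wrist_torque'],o['width'],o['time'])
E
python3 look.py s8 310 190 410 290
```

```text
scale 6.0
[ 0.48263939 -0.2237952   0.13402042] [ 3.14089950e+00  3.63862587e-04 -1.49001115e+00] [ 0.73818735  0.37153697 -0.74070552] [ 0.01629929  0.03086134 -0.02560423] 0.03360841000101142 11.075
```

View pics/s8c.png

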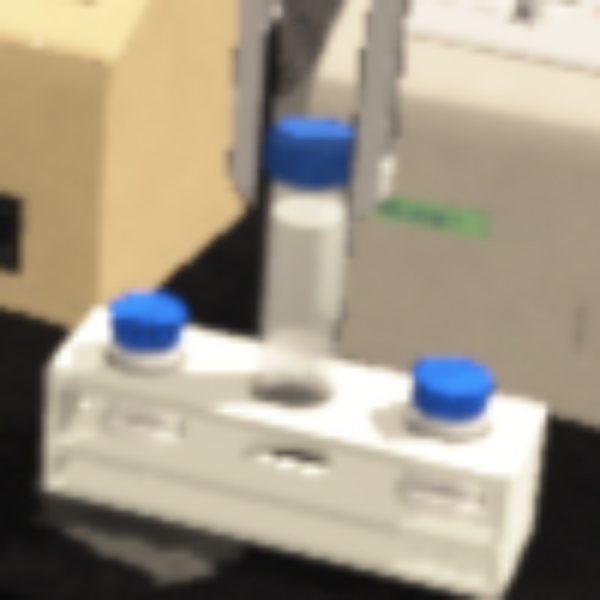

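arm_command([
  [0.2,-0.006,-0.0005,0,0],
  [0.2,-0.0125,-0.001,0.001,0],
  [0.2,-0.019,-0.0015,0.001,0],
  [0.2,-0.025,-0.002,0.001,0],
  [0.2,-0.031,-0.0025,0,0],
  [0.2,-0.037,-0.003,-0.001,0],
  [0.2,-0.037,-0.003,-0.001,0],
])

```text
time: 11.95
tool_pos: [0.4455, -0.2271, 0.1338]
ee_rot: [-3.141, -0.0, -1.49]
wrist_force: [1.7, -0.2, 0.3]
width: 0.0336
```

```bash
python3 look.py s9 310 190 410 290
```

```text
scale 6.0
[ 0.44572442 -0.22704135  0.1337498 ] [-3.14142940e+00 -3.40145119e-04 -1.49029482e+00] [1.13345655 0.80677989 1.42793569] [ 0.09080995 -0.308549   -0.01129712] 0.03352834038072044 12.0
```

View pics/s9c.png

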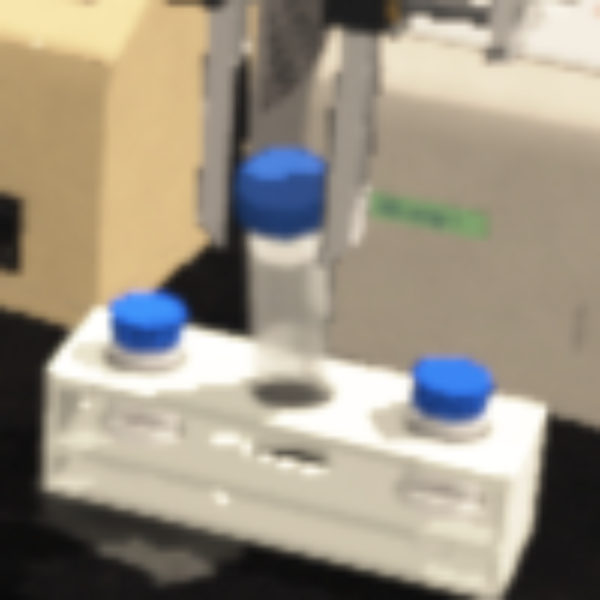

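arm_command([
  [0.2,-0.006,-0.0005,-0.0015,0],
  [0.2,-0.012,-0.001,-0.0035,0],
  [0.2,-0.018,-0.0015,-0.0055,0],
  [0.2,-0.024,-0.002,-0.008,0],
  [0.2,-0.028,-0.002,-0.009,0],
  [0.2,-0.028,-0.002,-0.009,0],
])

```text
time: 12.75
tool_pos: [0.4175, -0.2289, 0.1242]
ee_rot: [3.141, 0.0, -1.49]
wrist_force: [1.4, -0.1, -0.5]
width: 0.0333
```

```bash
python3 look.py s10 310 190 410 290
```

```text
scale 6.0
[ 0.41763328 -0.22888842  0.12430299] [ 3.14123751e+00  1.29225110e-04 -1.49017003e+00] [ 1.16415784 -0.83949233  0.65248424] [-0.00875141 -0.37346936 -0.0075537 ] 0.03342089510515569 12.8
```

View pics/s10c.png

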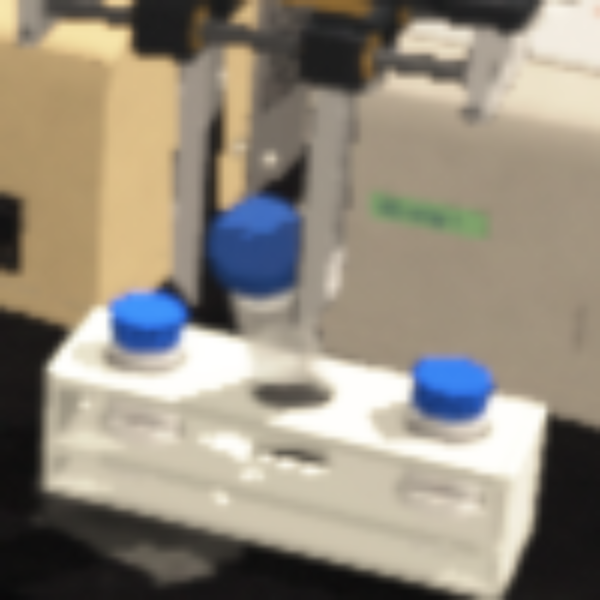

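arm_command([
  [0.2,0,0,0.015,0],
  [0.2,0,0,0.04,0],
  [0.2,0,0,0.07,0],
  [0.2,0,0,0.1,0],
  [0.2,0,0,0.13,0],
  [0.2,0,0,0.15,0],
  [0.2,0,0,0.15,0],
])

```text
time: 13.68
tool_pos: [0.4183, -0.2294, 0.277]
ee_rot: [-3.139, -0.003, -1.49]
wrist_force: [-0.1, -0.1, -0.6]
width: 0.0338
```

```bash
python3 look.py s11 290 130 410 250;python3 look.py t11 290 180 410 270 top
```

```text
scale 5.0
[ 0.4178689  -0.22906478  0.27534815] [-3.14110158e+00 -1.08001079e-03 -1.49000896e+00] [ 0.06904737 -0.00919224 -0.51090246] [ 0.05479056 -0.0313493   0.04359171] 0.03328181380174421 13.725
scale 6.666666666666667
[ 0.41756149 -0.22882567  0.27414731] [ 3.14052133e+00  3.17132827e-04 -1.48997899e+00] [ 1.01851391 -0.56670541 -0.66528228] [ 0.03618252  0.01533536 -0.03262411] 0.0338855331711083 13.775
```

View pics/s11c.png

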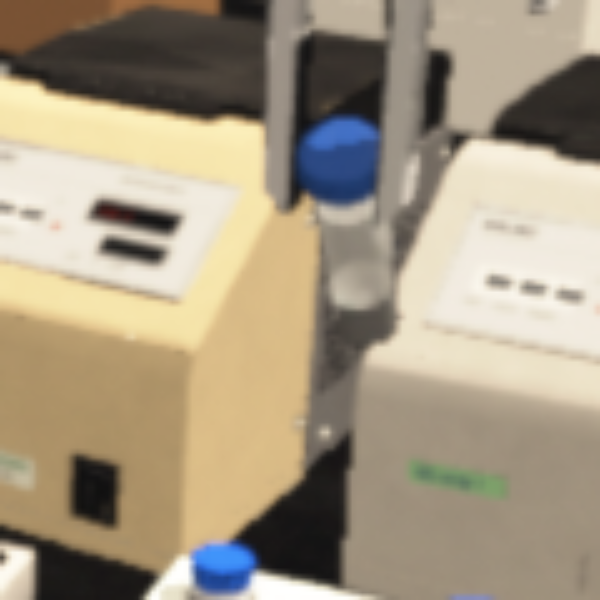

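View pics/t11c.png

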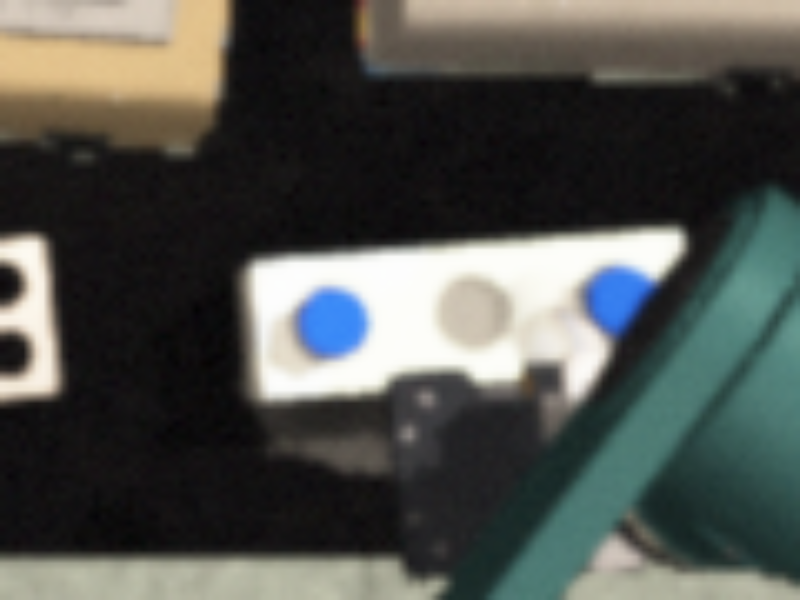

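```bash
cat > ov.py <<'E'
from h import *
import sys
def ring(G,yaw,th,s0,r,n=24,sg=106e-3,hd=None):
    # hd: heading of base direction
    h=np.array([np.cos(hd),np.sin(hd),0]); ax=-np.sin(th)*h+np.array([0,0,np.cos(th)]) # base->cap
    j=np.array([-np.sin(hd),np.cos(hd),0]); e=np.cross(ax,j); c=G+ax*(s0-sg)
    a=np.linspace(0,2*np.pi,n); return c+r*(np.outer(np.cos(a),j)+np.outer(np.sin(a),e))
def overlay(n,s,G,hd,ths,b,f):
    im=cv2.imread(f'pics/{n}.png')[b[1]:b[3],b[0]:b[2]]; outs=[]
    for th in ths:
        i=cv2.resize(im,None,fx=f,fy=f,interpolation=cv2.INTER_CUBIC)
        for s0,r,col in [(0,.015,(0,0,255)),(.1,.0165,(0,255,0)),(.114,.0175,(0,255,255))]:
            q=proj(s,ring(G,0,np.radians(th),s0,r,hd=hd)); q=((q+.5-[b[0],b[1]])*f).astype(int)
            cv2.polylines(i,[q.reshape(-1,1,2)],False,col,1)
        cv2.putText(i,str(th),(5,20),0,.7,(255,255,255),1); outs.append(i)
    cv2.imwrite(f'pics/{n}o.png',np.hstack(outs))
E
python3 - <<'E'
from ov import *
import pickle
S=pickle.load(open('S.pkl','rb'))['scene']
overlay('s11',S,np.array([.4177,-.229,.2757+.0188]),-1.49+np.pi/2,[30,35,40],(340,140,378,205),7)
E
```

```text
(no output)
```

View pics/s11o.png

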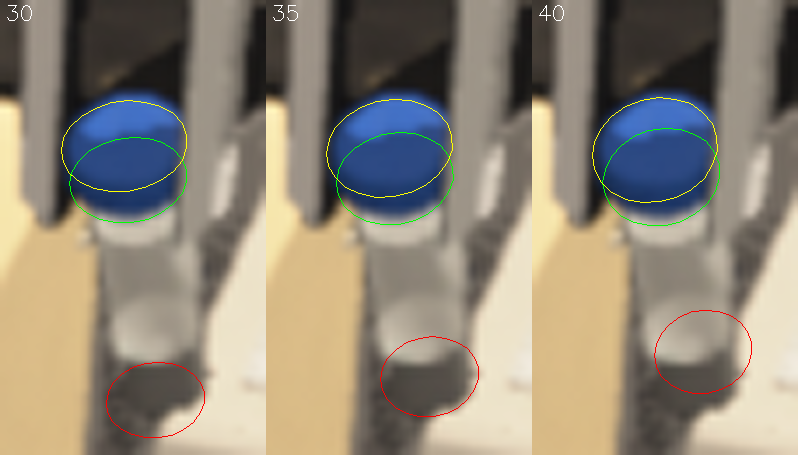

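```bash
python3 - <<'E'
from ov import *
import pickle
P=pickle.load(open('S.pkl','rb'));G=np.array([.4177,-.229,.2757+.0188])
cv2.imwrite('pics/s11b.png',cv2.imread('pics/s11.png'));cv2.imwrite('pics/t11b.png',cv2.imread('pics/t11.png'))
overlay('s11b',P['scene'],G,-1.49+np.pi/2,[44,48,52],(340,140,378,205),7)
overlay('t11b',P['top'],G,-1.49+np.pi/2,[30,37,44,51],(355,215,390,250),5.5)
E
```

```text
(no output)
```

View pics/s11bo.png

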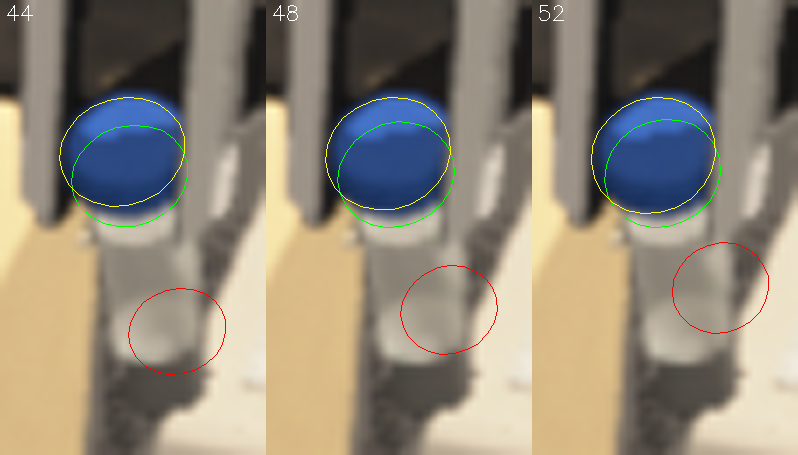

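View pics/t11bo.png

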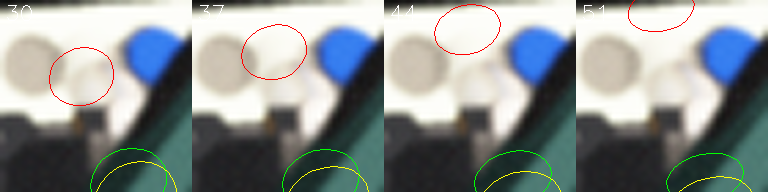

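```bash
python3 - <<'E'
from ov import *
P={}
for c,n,b,f in [('scene','s12',(335,135,385,215),7),('top','t12',(350,205,400,250),12)]:
    s=snap(c,n);im=cv2.imread(f'pics/{n}.png')
    i=cv2.resize(im[b[1]:b[3],b[0]:b[2]],None,fx=f,fy=f,interpolation=cv2.INTER_LANCZOS4)
    for r in finder.masks_of('tube',c)[:3]:
        print(c,r['p'],r['extent'],r['pixels'].sum())
        m=cv2.resize(r['pixels'][b[1]:b[3],b[0]:b[2]].astype(np.uint8),None,fx=f,fy=f,interpolation=cv2.INTER_NEAREST)
        cv2.drawContours(i,cv2.findContours(m,0,1)[0],-1,(0,0,255) if r['p']>.4 else (0,255,0),1)
    cv2.imwrite(f'pics/{n}c.png',i)
E
```

```text
scene 0.63 [347.5, 157.3, 369.1, 202.6] 654
top 0.46 [366.6, 220.5, 379.6, 235.9] 139
```

View pics/s12c.png

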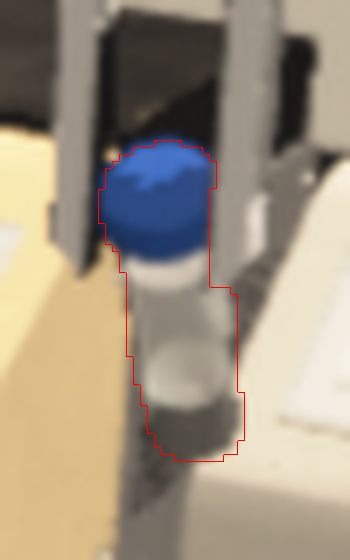

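View pics/t12c.png

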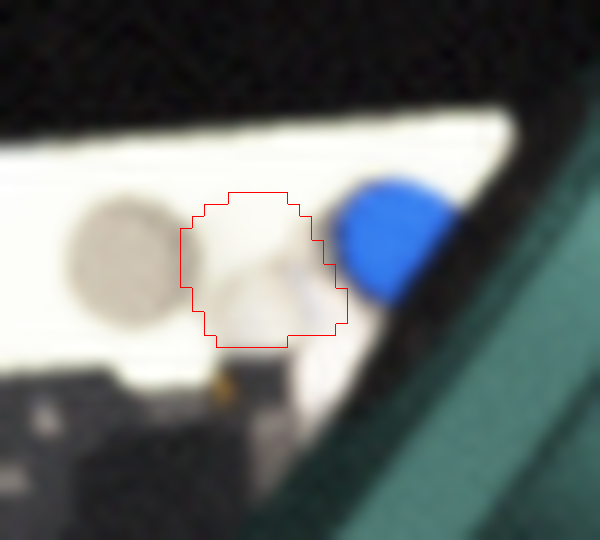

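arm_command([
  [0.2,0,0.02,0.01,0],
  [0.2,0,0.06,0.02,-1],
  [0.2,0,0.105,0.02,-2],
  [0.2,0,0.15,0.02,-3],
  [0.2,0,0.195,0.02,-4],
  [0.2,0,0.24,0.02,-5],
  [0.2,0,0.285,0.02,-6.5],
  [0.2,0,0.33,0.02,-6.5],
  [0.2,0,0.375,0.02,-6.5],
  [0.2,0,0.42,0.02,-6.5],
])

```text
time: 15.22
tool_pos: [0.4168, 0.1934, 0.2953]
ee_rot: [-3.141, 0.001, -1.602]
wrist_force: [0.9, 0.9, -0.4]
width: 0.0338
```

arm_command([
  [0.2,0,0.045,0,0],
  [0.2,0,0.09,0,0],
  [0.2,0.01,0.135,0,0],
  [0.2,0.03,0.17,0,0],
  [0.2,0.06,0.19,0,0],
  [0.2,0.085,0.198,0,0],
  [0.2,0.1,0.198,0,0],
  [0.2,0.1,0.198,-0.02,0],
  [0.2,0.1,0.198,-0.02,0],
])

```text
time: 16.35
tool_pos: [0.5168, 0.3886, 0.273]
ee_rot: [3.138, -0.002, -1.604]
wrist_force: [-0.0, -1.2, -0.4]
width: 0.0331
```

```bash
cat > d.py <<'E'
from ov import *
import sys
k=sys.argv[1]; o=robot.get_obs(); print(o['tool_pos'],o['ee_rot'],o['wrist_force'],o['width'],o['time'])
G=np.array(o['tool_pos'])+[0,0,.0188]; hd=o['ee_rot'][2]+np.pi/2
for c,n,f in [('scene','s'+k,7),('top','t'+k,7)]:
    s=snap(c,n)
    for r in finder.masks_of('tube',c)[:2]: print(c,round(r['p'],2),r['extent'],r['pixels'].sum())
    q=proj(s,G)[0]; 
    b=(int(q[0])-25,int(q[1])-20,int(q[0])+30,int(q[1])+55) if c=='scene' else (int(q[0])-28,int(q[1])-45,int(q[0])+28,int(q[1])+20)
    overlay(n,s,G,hd,[30,35],b,f)
E
python3 d.py 13
```

```text
[0.51679735 0.38859485 0.27304065] [ 3.13821469e+00 -2.12009034e-03 -1.60351492e+00] [-0.03069854 -1.21306108 -0.42774848] 0.033082655740925955 16.35
scene 0.71 [156.6, 118.4, 183.9, 149.0] 259
top 0.44 [123.4, 181.6, 133.4, 189.3] 44
top 0.27 [133.9, 148.4, 151.1, 169.3] 348
```

View pics/s13o.png

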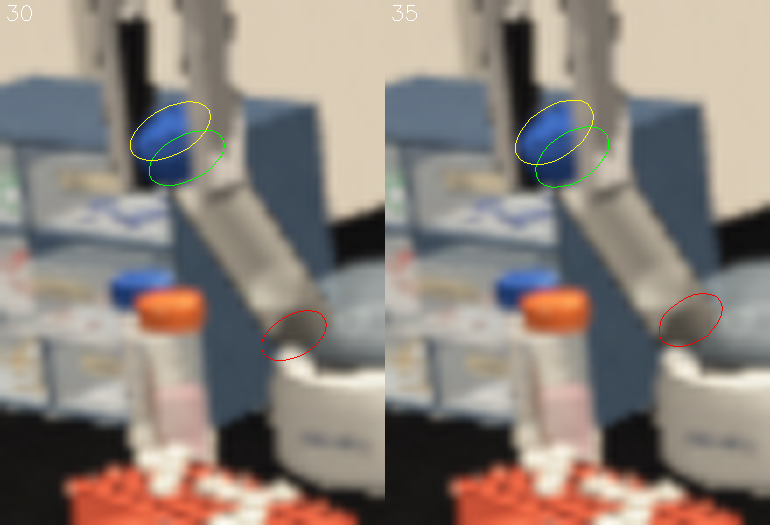

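View pics/t13o.png

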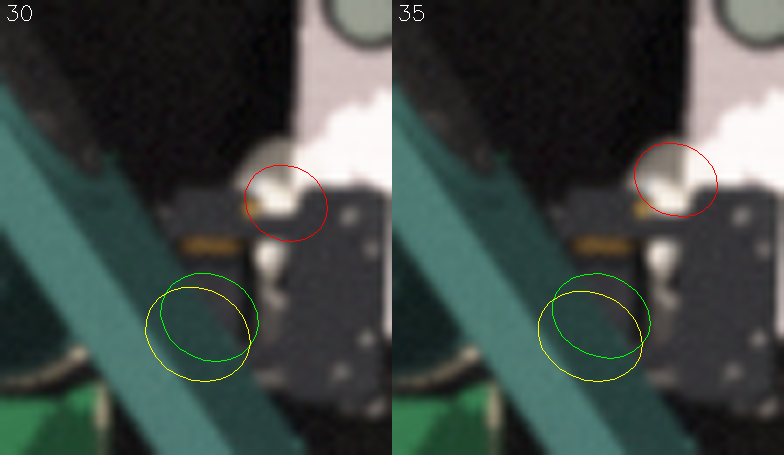

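arm_command([
  [0.2,0.01,0,0,0],
  [0.2,0.025,0,-0.008,0],
  [0.2,0.036,0,-0.018,0],
  [0.2,0.036,0,-0.03,0],
  [0.2,0.036,0,-0.038,0],
  [0.2,0.036,0,-0.041,0],
  [0.2,0.036,0,-0.041,0],
  [0.2,0.036,0,-0.041,0],
])

```text
time: 17.55
tool_pos: [0.5539, 0.3893, 0.2344]
ee_rot: [-3.14, 0.001, -1.603]
wrist_force: [-0.3, -0.1, -0.5]
width: 0.0336
```

```bash
python3 d.py 14
```

```text
[0.5538688  0.3892666  0.23437239] [-3.14046545e+00  6.79182546e-04 -1.60316767e+00] [-0.30267346 -0.12504436 -0.53704705] 0.03362912631217218 17.55
scene 0.54 [166.8, 126.6, 191.4, 158.9] 277
top 0.57 [128.7, 169.0, 138.4, 185.3] 65
```

View pics/s14o.png

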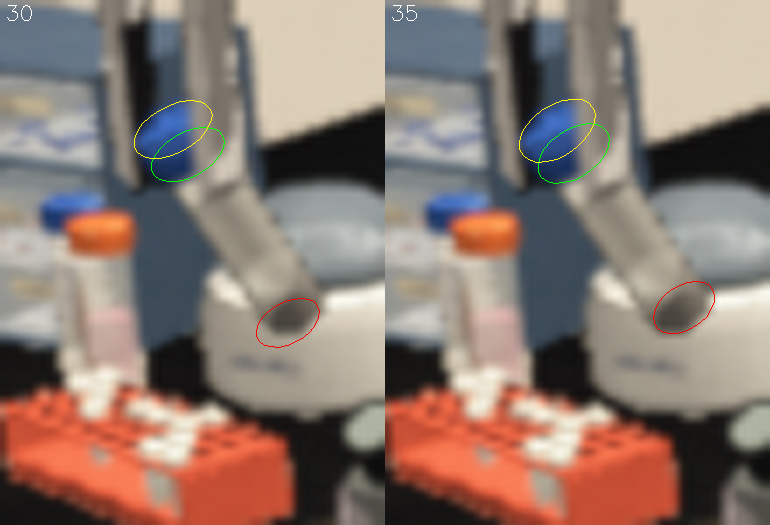

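View pics/t14o.png

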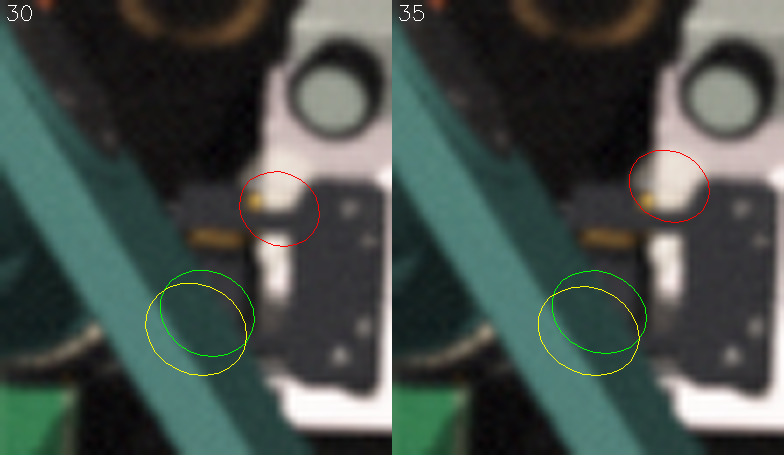

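View pics/t14.png

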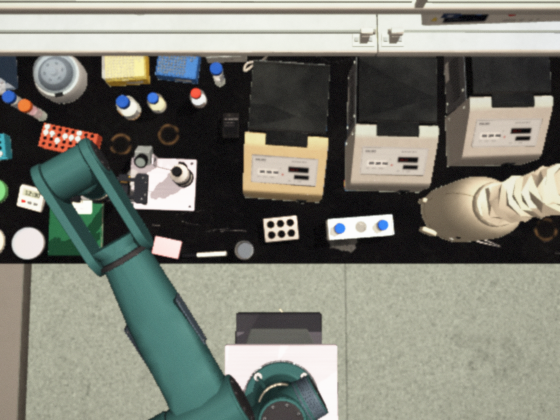

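View pics/s14.png

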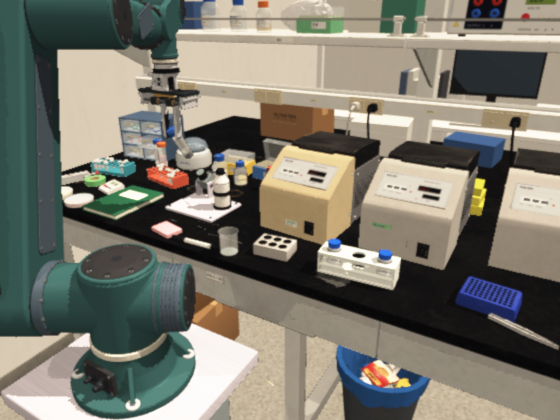

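```bash
python3 - <<'E'
from ov import *
import pickle
P=pickle.load(open('S.pkl','rb'))
a=np.array([-.5733,.0195,.8192])
outs=[]
for c,n,b in [('scene','s14',(175,140,225,200)),('top','t14',(120,135,170,195))]:
    i=cv2.resize(cv2.imread(f'pics/{n}.png')[b[1]:b[3],b[0]:b[2]],None,fx=8,fy=8,interpolation=cv2.INTER_CUBIC)
    for L,col in [((.660,.3855,.1),(0,0,255)),((.6575,.3835,.1),(0,255,255))]:
        L=np.array(L)
        j=np.array([.034,.999,0]);e=np.cross(a,j);t=np.linspace(0,6.3,30)
        for d,r in [(0,.0185)]:
            q=((proj(P[c],L+d*a+r*(np.outer(np.cos(t),j)+np.outer(np.sin(t),e)))+.5-b[:2])*8).astype(int)
            cv2.polylines(i,[q.reshape(-1,1,2)],False,col,1)
        q=((proj(P[c],[L,L+a*.08])+.5-b[:2])*8).astype(int); cv2.line(i,tuple(map(int,q[0])),tuple(map(int,q[1])),col,1)
    outs.append(i)
cv2.imwrite('pics/lens.png',np.hstack(outs))
E
```

```text
(no output)
```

View pics/lens.png

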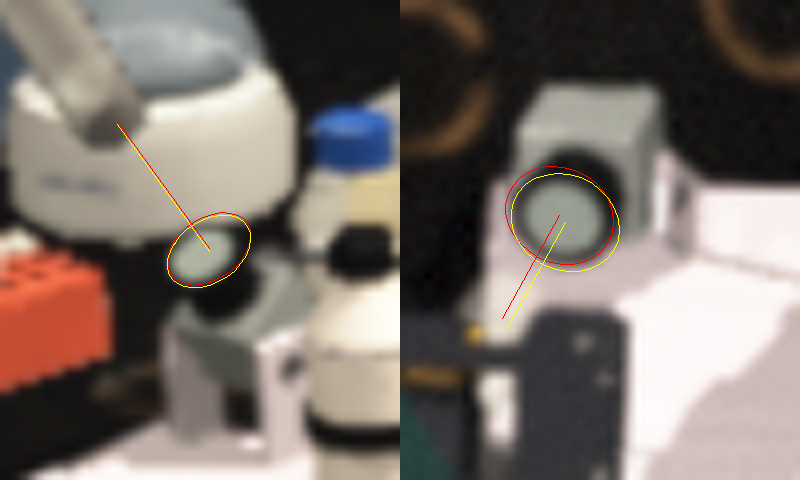

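arm_command([
  [0.2,0,-0.002,0,0],
  [0.2,0,-0.002,0,0],
  [0.2,0,-0.002,0,0],
  [0.2,0,-0.002,0,0],
  [0.2,0,-0.002,0,0],
  [0.2,0,-0.002,0,0],
])

```text
time: 18.5
tool_pos: [0.5539, 0.3871, 0.2335]
ee_rot: [3.142, -0.0, -1.603]
wrist_force: [-0.3, 0.1, -0.3]
width: 0.0333
```

```bash
python3 - <<'E'
from h import *
o=robot.get_obs(); print(o['tool_pos'],o['width'],np.abs(o['qvel']).max(),o['time']); print(robot.close_job())
E
```

```text
[0.55385915 0.38711088 0.23348929] 0.033309576439416407 0.0009815264347590863 18.5
the job is handed in; nothing more can be done
None
```

The job is handed in at 18.5 s, with the tube held still in front of the lens; `close_job` reports no verdict.

- **Duster:** I pressed the cap right down with the shut fingers (6.2 N, fingertips at 130 mm), then lifted clear. That the cap sprang back up I infer from the later pictures, where it looked up.
- **Grasp:** The first two tries, with the fingers lower on the tube, closed on the cap (about 33 mm) instead of the 30 mm barrel. I regripped it squarely on the cap with the pads.
- **Tilt:** The moves allow no tool tilt. I lifted the tube until about 8 mm of its base was left in the hole and pivoted it in the grip against the hole's rim. Then I lifted it out and carried it to the lens.

**Last checks:**
- **Tilt:** Overlays in both cameras fit about 35 degrees.
- **Base position:** By calculation it is about 80 mm from the lens. The scene picture showed it about 3 mm to one side of the axis. I moved it 2 mm back and took no new picture after that.
- **Stillness:** The arm was still, with the grip at 33 mm.
- **Bystanders:** The vials, beaker and pen looked unmoved in the last pictures.
- **Disagreement:** My estimates of the lens position differed by 3 to 5 mm, within the 15 mm allowed.

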